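# Tap a mosaic plaque home in a drilling jig

## Task

Pick up the wooden tapping block and, with it, nudge the mosaic plaque along the channel of the drilling jig in small gentle taps until it is fully home against the stop hidden under the jig's bridge; a hard knock chips the plaque, and your fingers must not touch it. Then stand the tapping block upright on its cork mat again and let go, leaving the plaque home and everything else where it is.

Things in the scene. Friction and masses are not known exactly. Their poses are not given: they have to be found in the camera images.
- jig: Drilling jig fixed to the table. Origin: centre of the bridge's mouth, at table height; +x runs along the channel into the bridge, away from the robot, +y across it, z up. Plywood base 370 x 160 mm, 12 mm thick, from x = -250 to +120 mm; on it two straight rails, tops 24 mm above the table, leave a channel 104 mm wide (y = -52 to +52).
- jig_bridge (a point): Middle of the top front edge of the jig's wooden bridge, 52 mm above the table, over the mouth. The bridge spans jig x = 0 to 120 mm, underside 28 mm above the table, steel bushings on top to 62 mm, far end closed. Under it, unseen, a rigid fixed steel stop crosses the channel; its face is set anew for each job, somewhere 20 to 95 mm beyond the mouth, and is not measured.
- tile: Flat fired terracotta plaque 150 (x) x 100 (y) x 13 mm thick, mosaic on top, about 0.35 kg, lying loose on the jig's base in the channel, 2 mm play each side, front edge outside the mouth at first. Origin: centre of underside, z up. Pushed on its rear edge, which stays 70 mm or more outside the mouth. It slides at 1 to 4 N, up to 6 N if it rubs a rail; it chips above 20 N from the block.
- tile_front (a point): Middle of the plaque's front edge face (the edge towards the bridge), 6.5 mm above its underside.
- tapper: Beech tapping block, about 0.16 kg, standing on the cork mat. A foot 26 mm (x) x 58 mm (y) x 26 mm high, and on its centre a square upright stem 22 x 22 mm that ends 92 mm above the underside. Origin: centre of the underside; z up along the stem. Its broad faces (58 mm, facing its +x and -x) are the ones to push with.
- mat: Fixed square cork mat 110 x 110 mm, 4 mm thick, on the table beside the jig. Origin: centre of its underside.
- glaze_jar: Bystander: white-capped jar, 60 mm across, 85 mm high. Origin: centre of underside.
- stick_pot: Bystander: glass pot of wooden sticks, 68 mm across, 100 mm high, sticks to about 190 mm. Origin: centre of underside.
- bat_a: Bystander: round plaster disc, 150 mm across, 20 mm high. Origin: centre of underside.
- bat_b: Bystander: round plaster disc, 150 mm across, 20 mm high. Origin: centre of underside.
- brush: Bystander: paint brush lying on the table.
- spare_frame: Bystander: square wooden frame with grey slab, 120 x 120 x 14 mm. Origin: centre of underside.
- small_bowl: Bystander: small white bowl, 70 mm across, 55 mm high. Origin: centre of underside.

How it is judged:
By the outcome, as a careful person would: the job done as asked, in the order asked, and still so for the second after the job is handed in, with the robot touching nothing.
It also fails if it takes over 64 s, if anything falls off the work surface, if the arm or the gripper's body presses on something with over 40 N, if the wrist force passes 120 N, or if a joint passes its speed limit or range.

## Robot

A 6-joint arm with a two-finger parallel gripper is mounted at the origin on the work surface. World frame = base frame: x ahead of the robot, y to its left, z up, the work surface at z = 0. Lengths are in mm, angles in rad, forces in N, time in s.
With the tool pointing down it reaches from about 350 to 975 mm from the base axis. Payload 7.1 kg.
Tool frame: the origin (TCP) lies on the front face of the gripper's body, between the roots of the fingers; the fingertips stand 80 mm ahead of it and the grasp point (between the pads) lies 61 mm ahead of it (env.tips_ahead is the distance from the TCP to the fingertips, in mm); z points along the fingers, y is the line along which they close (so a half turn about z gives the same grasp; the last joint's range is limited). The gripper opens to 88 mm and grips with 3 to 60 N. Pads are 20 mm wide; open, the fingers measure 115 mm over their backs; the gripper's body (75 mm by 178 mm) begins 61 mm behind the grasp point.
Start: joints at [1.121, 0.423, 1.63, -0, 1.089, -0.019], TCP at [260.966, 567.893, 302.675] pointing down, gripper open.
Joint ranges: [-3, 3], [-0.9, 2.11], [0.09, 2.58], [-1.31, 4.45], [0.11, 2.69], [-2.54, 2.54]. Speed limits (rad/s): [2.39, 2.39, 3.01, 3.14, 3.14, 3.14].

## Interface

Orientations are given as a unit quaternion [x, y, z, w].
In Python, from station import env, set_gripper, viewer, workorder gives the robot as it stands. Calls block until the motion is done:
- env.reach(position, orientation): joint-space move of the TCP to a pose.
- env.move_l(position, rot=None, rate=150, f_stop=None): straight line of the TCP; rot=None keeps the orientation; rate is the mean speed in mm/s. With f_stop (N) it stops when the force on the tool has changed by that much, and returns True; else False.
- env.move_joints(angles): joint-space move.
- set_gripper(opening): finger opening in mm; the grip force is fixed at half the most; returns when the fingers have stopped.
- env.hold(seconds).
- env.ik(position, orientation): joint angles nearest the present ones, or None.
- env.read_state(): the state.
- viewer.camera(name): name is "scene" or "top" or "wrist"; returns the picture (384x512x3 uint8, blue, green, red); there is no depth.
- viewer.camera_params(name): a dict with "fx", "fy", "cx", "cy" (pixels), "pose" (4x4, takes a point from camera to world coordinates); the wrist camera has in their place "tool_from_camera" (4x4, takes a point from camera to tool coordinates, whose origin is the TCP and whose axes are the flange's). Camera axes: x right, y up, looking along -z (the intrinsics and any distortion apply to the point x, -y, -z); pixel columns grow to the right and rows downward; lengths in mm; the calibration is good to about 2 mm. The wrist camera is an equidistant fisheye: a pixel r from the principal point sees the ray r / f radians off the axis. A picture is of the moment at which its call begins: read the wrist's pose just before it. camera_params takes no time and is no camera call.
A pose or a line that the arm cannot do raises env.IKError and nothing moves.
- workorder.sign_off(): hands the job in; it is judged then, once.
The state is a dict: "time_s": time; "qpos": joint angles; "dq": joint speeds; "tau": joint torques, N m; "tool_pos": TCP position; "orientation": TCP orientation; "force": force on the tool from outside, world axes, zero at the start; "wrist_torque": the same for the moment, N m; "width": finger opening in mm; "grip_force": force on a finger pad.
Only numpy, scipy, OpenCV 4.12 (cv2) and the standard library are available. Lean on these libraries where they do the work, as an engineer would, in place of code of your own. Each camera call takes 0.05 s, during which the arm holds its last target. There are 200 camera calls.

## Working session

There is one attempt and no reset: what is moved stays moved. The work goes in short steps, each a Python script; the robot and the scene stay as the last script left them, time stands still between calls to the robot, and variables do not carry over. Pictures are saved under pics/ and viewed, at most 10 in all, crops included, and the job is handed in when it is done.

```bash
ls; mkdir -p pics
python3 - <<'E'
from station import env, set_gripper, viewer, workorder
import cv2
for n in("scene","top"):
    cv2.imwrite(f"pics/{n}0.png",viewer.camera(n)); p=viewer.camera_params(n); print(n,p)
print(viewer.camera_params("wrist")); print(env.read_state())
E
```

```text
pics
scene {'fx': 428.76911675927255, 'fy': 428.76911675927255, 'cx': 264.8185826695482, 'cy': 195.02919781495598, 'pose': array([[ 7.28562403e-01, -4.33692047e-01,  5.30196222e-01,
         1.22175642e+03],
       [ 6.84929156e-01,  4.70630723e-01, -5.56218279e-01,
        -6.84341742e+02],
       [-8.29918716e-03,  7.68386576e-01,  6.39932178e-01,
         8.60208808e+02],
       [ 0.00000000e+00,  0.00000000e+00,  0.00000000e+00,
         1.00000000e+00]])}
top {'fx': 433.687192382736, 'fy': 433.687192382736, 'cx': 253.8616889416537, 'cy': 188.60030585279458, 'pose': array([[ 1.95827356e-02,  9.85497505e-01, -1.68556174e-01,
         2.98957130e+02],
       [-9.99807742e-01,  1.94706191e-02, -2.31806458e-03,
        -1.31428028e+00],
       [ 9.97446207e-04,  1.68569162e-01,  9.85689324e-01,
         1.53971973e+03],
       [ 0.00000000e+00,  0.00000000e+00,  0.00000000e+00,
         1.00000000e+00]])}
{'fx': 297.3186396354542, 'fy': 297.3186396354542, 'cx': 253.6968337320582, 'cy': 189.5883679874605, 'tool_from_camera': array([[-4.10605012e-05,  9.54582536e-01,  2.97946608e-01,
 
[... 271 characters left out ...]
00e+00]])}
{'time_s': 0.1, 'qpos': array([ 1.12098312e+00,  4.23761328e-01,  1.63061253e+00, -3.77323598e-05,
        1.08856174e+00, -1.90139445e-02]), 'dq': array([-0.00033406, -0.00020713, -0.00229355, -0.0011    , -0.00013932,
        0.0005928 ]), 'tau': array([-5.76994389e-04, -5.45616245e+01, -2.74324787e+01,  6.44065370e-02,
        1.89394358e-02, -1.84132483e-05]), 'tool_pos': array([260.82166573, 567.55091491, 301.98168649]), 'orientation': array([ 2.13729236e-01,  9.76892708e-01, -6.56988961e-04, -1.39712788e-04]), 'force': array([-0.48060749, -0.24155525, -0.97841886]), 'wrist_torque': array([ 0.03700802,  0.06975447, -0.00438896]), 'grip_force': 0.0, 'width': 87.60722142398774}
```

View pics/scene0.png

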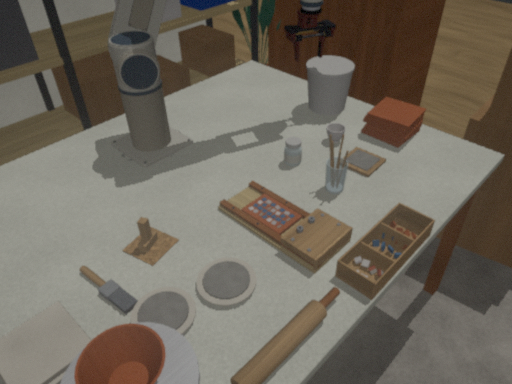

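View pics/top0.png

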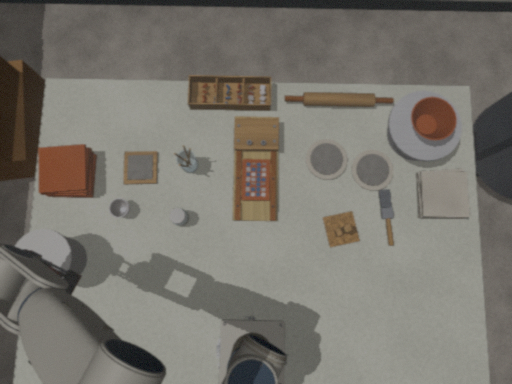

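The scene picture shows the jig at about (285,222) and the tapper on its mat at (147,240). In the top view the jig is at (256,170) and the mat at (342,229), and the tapper stem is seen end-on. Next I get rough poses and a closer wrist view.

```bash
cat > h.py <<'E'
import numpy as np, cv2
from scipy.spatial.transform import Rotation as R
from station import env, set_gripper, viewer, workorder
def ray(name,u,v,tool=None):
    p=viewer.camera_params(name); x=(u-p["cx"])/p["fx"]; y=(v-p["cy"])/p["fy"]
    if name=="wrist":
        r=np.hypot(x,y); s=np.sinc(r/np.pi); d=np.array([x*s,-y*s,-np.cos(r)])
        T=np.eye(4); T[:3,:3]=R.from_quat(tool[1]).as_matrix(); T[:3,3]=tool[0]
        P=T@p["tool_from_camera"]
    else: d=np.array([x,-y,-1.]); P=p["pose"]
    return P[:3,3],P[:3,:3]@d
def onz(name,u,v,z,tool=None):
    o,d=ray(name,u,v,tool); return (o+d*(z-o[2])/d[2])
def pix(name,X,tool):   # wrist projection
    p=viewer.camera_params("wrist"); T=np.eye(4); T[:3,:3]=R.from_quat(tool[1]).as_matrix(); T[:3,3]=tool[0]
    c=np.linalg.inv(T@p["tool_from_camera"])@np.r_[X,1]; x,y,z=c[0],-c[1],-c[2]
    r=np.hypot(x,y); a=np.arctan2(r,z); return p["cx"]+p["fx"]*a*x/r, p["cy"]+p["fy"]*a*y/r
def down(yaw):  # tool z down, tool y axis (closing) at world angle yaw
    y=np.array([np.cos(yaw),np.sin(yaw),0]); z=np.array([0,0,-1.]); 
    return R.from_matrix(np.c_[np.cross(y,z),y,z]).as_quat()
def snap(fn):
    s=env.read_state(); t=(s["tool_pos"],s["orientation"]); im=viewer.camera("wrist"); cv2.imwrite(fn,im)
    np.save(fn[:-4]+".npy",np.r_[t[0],t[1]]); return im,t
def load(fn):
    a=np.load(fn[:-4]+".npy"); return cv2.imread(fn),(a[:3],a[3:])
E
python3 - <<'E'
from h import *
for n,u,v,z in [("mat",342,229,4),("bridgeL",236,149,52),("bridgeR",279,149,52),("baseL",234,220,12),("baseR",271,220,12),("far L",236,118,52),("far R",278,118,52)]:
    print(n,onz("top",u,v,z).round(0))
print(R.from_quat(env.read_state()["orientation"]).as_matrix().round(2))
for yaw in (np.pi/2,-np.pi/2): print(yaw, env.ik([480,-180,400],down(yaw)),env.ik([450,-150,400],down(yaw)))
E
```

```text
mat [ 423. -312.    4.]
bridgeL [694.  68.  52.]
bridgeR [697. -84.  52.]
baseL [446.  70.  12.]
baseR [449. -60.  12.]
far L [808.  71.  52.]
far R [811. -79.  52.]
[[-0.91  0.42 -0.  ]
 [ 0.42  0.91 -0.  ]
 [-0.   -0.   -1.  ]]
1.5707963267948966 [-3.81985916e-01  1.49475275e-01  1.77249772e+00 -4.44089210e-16
  1.21961966e+00 -1.95278224e+00] [-3.46840589e-01  8.52408281e-02  1.84663837e+00 -4.44089210e-16
  1.20971346e+00 -1.91763692e+00]
-1.5707963267948966 [-3.81985916e-01  1.49475275e-01  1.77249772e+00 -4.44089210e-16
  1.21961966e+00  1.18881041e+00] [-3.46840589e-01  8.52408281e-02  1.84663837e+00 -4.44089210e-16
  1.20971346e+00  1.22395574e+00]
```

Run:
```python
from h import *
env.reach([480,-170,380],down(np.pi/2)); env.hold(0.2)
im,t=snap("pics/w1.png"); print(t,env.read_state()["time_s"])
cv2.imwrite("pics/w1b.png",cv2.resize(im,(800,600),interpolation=cv2.INTER_CUBIC))
```

```text
(array([ 480.16582184, -169.63655654,  379.9349071 ]), array([-3.54052091e-04,  9.99999936e-01,  1.87013889e-05, -4.43113036e-05])) 3.075
```

View pics/w1b.png

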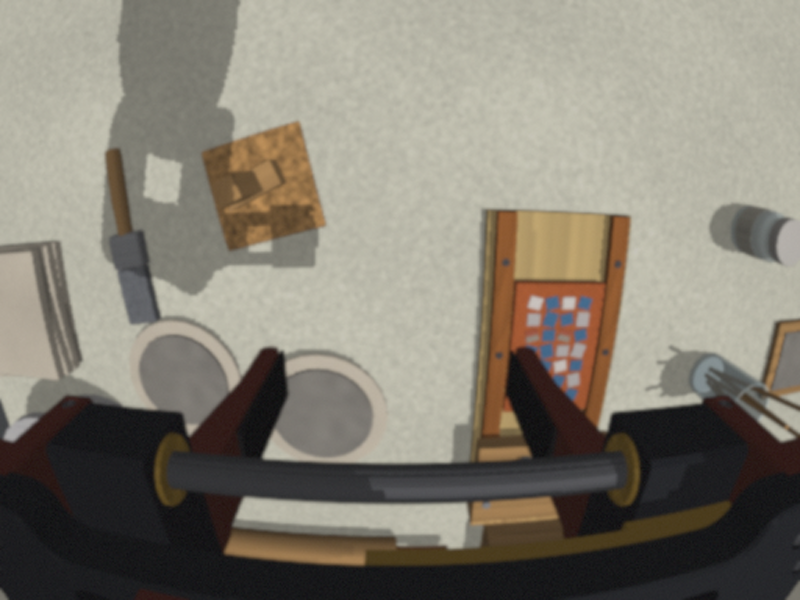

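The wrist view shows the mat with corners about (203,152), (298,122), (326,226) and (229,250) in the enlarged picture, and the tapper stem top near (268,173). The jig's near corners are at (487,210) and (629,215), and the plaque's rear edge runs (515,281)–(603,283).

Run:
```python
from h import *
im,t=load("pics/w1.png"); k=384/600
for n,z,pts in [("mat",4,[(203,152),(298,122),(326,226),(229,250)]),("jignear",24,[(496,210),(517,211),(612,214),(629,215)]),
  ("tile rear",25,[(515,281),(603,283)]),("rail in L",24,[(517,212),(502,434)]),("rail in R",24,[(612,214),(585,430)]),("bridge",52,[(477,436)])]:
    P=np.array([onz("wrist",(u+.5)*k-.5,(v+.5)*k-.5,z,t) for u,v in pts]); print(n,P.round(1).tolist())
    if n=="mat": print(P.mean(0), [np.linalg.norm(P[i]-P[i-1]).round(1) for i in range(4)],[np.degrees(np.arctan2(*(P[i]-P[i-1])[1::-1])).round(1) for i in range(4)])
c=im[60:180,110:230]; cv2.imwrite("pics/c1.png",cv2.resize(c,(600,600),interpolation=cv2.INTER_CUBIC))
```

```text
mat [[385.9, -368.2, 4.0], [362.3, -265.7, 4.0], [467.5, -239.7, 4.0], [490.4, -345.1, 4.0]]
[ 426.52493154 -304.66820978    4.        ] [np.float64(107.0), np.float64(105.1), np.float64(108.4), np.float64(107.8)] [np.float64(-167.5), np.float64(103.0), np.float64(13.9), np.float64(-77.7)]
jignear [[448.3, -73.6, 24.0], [448.6, -52.6, 24.0], [447.2, 50.3, 24.0], [447.1, 70.7, 24.0]]
tile rear [[518.7, -50.7, 25.0], [520.0, 47.3, 25.0]]
rail in L [[449.6, -52.6, 24.0], [700.8, -47.7, 24.0]]
rail in R [[447.2, 50.3, 24.0], [702.6, 56.7, 24.0]]
bridge [[682.8, -82.9, 52.0]]
```

View pics/c1.png

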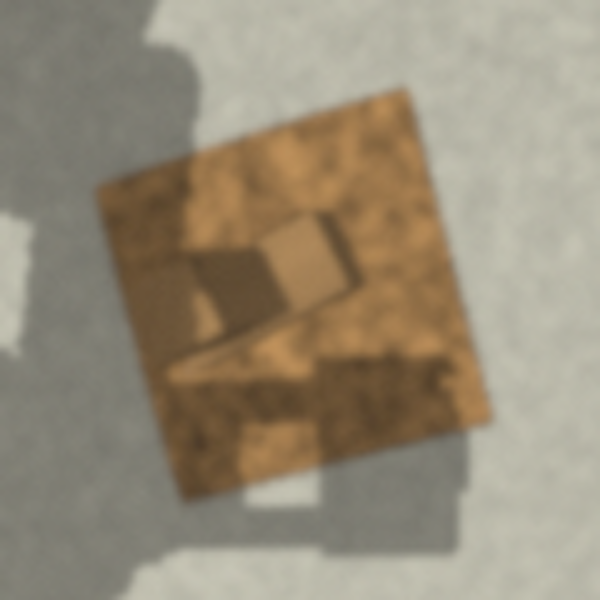

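The crop shows the camera to the right of the tapper, so its top leans left. The light patch around (300,265) is the foot top and its right short edge runs (320,212)–(347,287). The stem top is shadowed at about (170,305). The tapper's yaw is near 20°, and I take a view from directly above it to measure that properly.

Run:
```python
from h import *
env.reach([508,-305,240],down(np.pi/2)); env.hold(0.2)
im,t=snap("pics/w2.png"); print(t,env.read_state()["time_s"])
cv2.imwrite("pics/w2b.png",cv2.resize(im[0:200,156:356],(600,600),interpolation=cv2.INTER_CUBIC))
```

```text
(array([ 508.67835524, -304.35022193,  241.68475468]), array([-6.10269266e-04,  9.99998984e-01, -6.49898749e-04,  1.11232081e-03])) 4.1333
```

View pics/w2b.png

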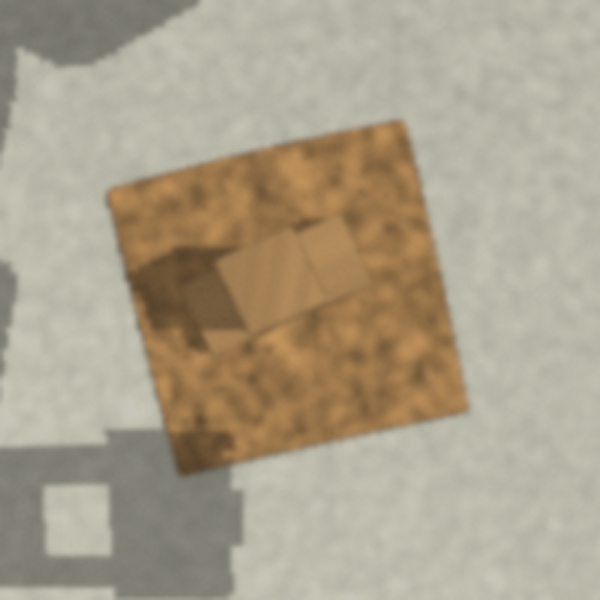

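Seen from above, the stem top has corners at about (217,263), (293,229), (326,303) and (249,334) in the crop. The foot's ends run (342,216)–(370,288) and (185,285)–(212,352). The mat corners are (108,190), (405,121), (468,409) and (181,474).

Run:
```python
from h import *
im,t=load("pics/w2.png")
for n,z,pts in [("stem",96,[(217,263),(293,229),(326,303),(249,334)]),("foot",30,[(185,285),(342,216),(370,288),(212,352)]),("mat",4,[(108,190),(405,121),(468,409),(181,474)])]:
    P=np.array([onz("wrist",(u+.5)/3-.5+156,(v+.5)/3-.5,z,t) for u,v in pts])
    print(n,P.mean(0).round(1),[np.linalg.norm(P[i]-P[i-1]).round(1) for i in range(4)],[np.degrees(np.arctan2(*(P[i]-P[i-1])[1::-1])).round(1) for i in range(4)])
g=np.radians(113)
for y in(g,g-np.pi,g-np.pi/2): print(y,env.ik([425,-305,130],down(y)))
```

```text
stem [ 422.6 -309.8   96. ] [np.float64(20.0), np.float64(20.9), np.float64(20.7), np.float64(21.0)] [np.float64(-156.4), np.float64(114.1), np.float64(23.8), np.float64(-67.8)]
foot [ 422.3 -309.6   30. ] [np.float64(24.0), np.float64(55.8), np.float64(25.4), np.float64(55.8)] [np.float64(-158.9), np.float64(113.8), np.float64(21.3), np.float64(-67.6)]
mat [ 426.  -305.4    4. ] [np.float64(107.6), np.float64(108.1), np.float64(107.3), np.float64(107.7)] [np.float64(-166.7), np.float64(103.0), np.float64(13.1), np.float64(-76.8)]
1.9722220547535925 None
-1.1693705988362006 [-6.45221982e-01  5.46789928e-01  1.94840440e+00 -4.44089210e-16
  6.46398328e-01  5.24148617e-01]
0.4014257279586959 [-6.45221982e-01  5.46789928e-01  1.94840440e+00 -4.44089210e-16
  6.46398328e-01 -1.04664771e+00]
```

Both readings agree: tapper at (422.5,−309.7), yaw about 22.5°, with edge lengths within 2 mm of the given sizes. I grasp it across its broad faces so the pads resist pitching while pushing.

Run:
```python
from h import *
q=down(np.radians(22.8))
env.reach([422.5,-309.7,220],q); set_gripper(50)
env.move_l([422.5,-309.7,117],rate=120); env.hold(.2)
print(env.read_state()["tool_pos"]); print(set_gripper(10)); s=env.read_state(); print(s["tool_pos"],s["width"],s["grip_force"],s["force"])
env.move_l([422.5,-309.7,220],rate=150)
j=np.radians(1.1)
env.reach([480,-.4,220],down(j)); env.hold(.2)
s=env.read_state(); print(s["time_s"],s["tool_pos"],s["width"],s["grip_force"],s["force"])
im,t=snap("pics/w3.png"); cv2.imwrite("pics/s3.png",viewer.camera("scene"))
cv2.imwrite("pics/w3b.png",np.hstack([cv2.resize(im,(400,300)),cv2.resize(cv2.imread("pics/s3.png")[100:292,150:406],(400,300))]))
```

```text
[ 422.82488503 -309.965724    117.72700852]
False
[ 422.47603148 -309.71269365  117.04447411] 22.020900697328948 29.88440215587616 [-1.00154442 -0.60562652  1.35012632]
9.8833 [480.10071129  -1.29177566 219.93752075] 22.064358541213057 29.88384246826172 [-0.40221155  0.19426988 -0.70825092]
```

View pics/w3b.png

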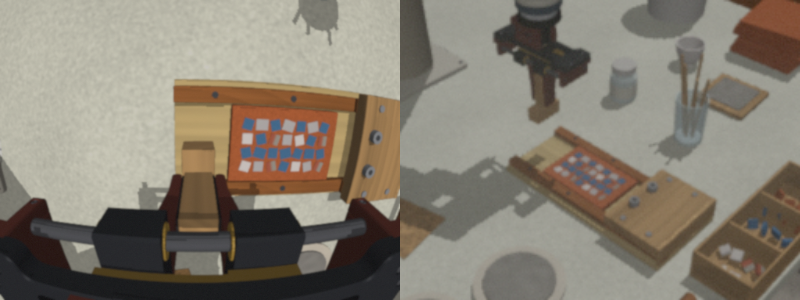

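The block is held (width 22 mm) and hangs upright. In the left half, the plaque's rear edge runs (230,104)–(226,180), its front edge is at about (332,150), and the rails run along the image. Next I recheck the jig yaw and the rear edge, lower the block behind the plaque and touch it.

Run:
```python
from h import *
im,t=load("pics/w3.png"); k=1/.78125
for n,z,pts in [("rear",25,[(230,104),(226,180)]),("front",25,[(336,112),(331,188)]),("rail top edge near base",24,[(174,103),(357,111)])]:
    print(n,[onz("wrist",u*k,v*k,z,t).round(1).tolist() for u,v in pts])
env.move_l([482,-.4,128],rate=100,f_stop=6); env.hold(.2)
s=env.read_state(); print(s["tool_pos"],s["force"])
r=env.move_l([520,.3,128],rate=10,f_stop=2.5); s=env.read_state(); print(r,s["time_s"],s["tool_pos"],s["force"])
```

```text
rear [[517.8, 51.2, 25.0], [518.2, -48.7, 25.0]]
front [[667.1, 49.7, 25.0], [683.2, -64.9, 25.0]]
rail top edge near base [[450.5, 50.9, 24.0], [706.3, 54.2, 24.0]]
[ 4.82318782e+02 -4.01099572e-01  1.28568601e+02] [ 0.02600249 -1.01169289 -1.02300505]
True 13.575 [5.06331447e+02 5.85456084e-02 1.27524920e+02] [-0.12821705  0.08344632 -2.47993255]
```

Contact came at x=506.3, against 505 expected. Now I tap forward in small steps, slower once the stop could be near.

Run:
```python
from h import *
x=506.3; f0=np.array([0,0,0.])
for i in range(30):
    far=x<546
    x+=8 if far else 6
    if x>618: print("limit"); break
    y=-.1+.016*(x-506)
    r=env.move_l([x,y,128],rate=20 if far else 10,f_stop=8.5)
    s=env.read_state(); p=s["tool_pos"]; print(round(x),r,p.round(1),s["force"].round(1),round(s["time_s"],1))
    if r or abs(s["force"][0])>12: break
```

```text
514 False [514.5   0.  128. ] [-1.   0.4 -1.4] 14.1
522 False [5.230e+02 2.000e-01 1.282e+02] [ 0.7 -1.1 -1.8] 14.7
530 False [5.309e+02 3.000e-01 1.281e+02] [-0.1 -0.8 -1.1] 15.2
538 False [5.390e+02 4.000e-01 1.281e+02] [-0.6 -1.  -1.8] 15.8
546 False [546.9   0.6 128.1] [ 0.4  0.4 -1.8] 16.3
552 False [552.6   0.7 128. ] [-0.8  0.  -1.8] 17.1
558 False [558.7   0.7 128.1] [-0.5 -0.3 -2.5] 17.8
564 False [564.7   0.8 128.1] [-0.6  0.4 -2. ] 18.6
570 False [570.6   1.  128.1] [-1.   0.4 -2.4] 19.3
576 False [576.6   1.  128.1] [-1.2 -0.5 -2.5] 20.1
582 False [582.7   1.1 128.1] [-0.7 -1.  -2.3] 20.8
588 False [588.6   1.2 128. ] [-0.5  0.6 -1.2] 21.6
594 False [594.6   1.3 128.1] [-0.5 -0.  -2.4] 22.3
600 False [600.6   1.4 128.1] [-0.2 -0.5 -1.9] 23.1
606 False [606.6   1.5 128.1] [-0.7 -0.7 -2. ] 23.8
612 False [611.7   1.6 127.8] [-4.9 -0.8  0.9] 24.6
limit
```

The force appeared at x≈611.7, which fits a stop 70–80 mm in. I press on gently to confirm it is the stop and not a rub.

Run:
```python
from h import *
for x in (614,617):
    r=env.move_l([x,1.7,128],rate=5,f_stop=6)
    s=env.read_state(); print(r,s["tool_pos"].round(2),s["force"].round(1),s["width"],round(s["time_s"],1))
    env.hold(.2); s=env.read_state(); print(s["tool_pos"].round(2),s["force"].round(1))
    if r: break
cv2.imwrite("pics/s4.png",viewer.camera("scene"))
im=cv2.imread("pics/s4.png"); cv2.imwrite("pics/s4b.png",cv2.resize(im[150:290,190:390],(800,560),interpolation=cv2.INTER_CUBIC))
```

```text
False [612.09   1.64 127.6 ] [-9.6 -0.7  3.6] 21.807392920449 25.1
[612.06   1.65 127.57] [-9.7 -0.9  3. ]
True [611.94   1.69 126.78] [-0.3 -0.  -1.1] 21.87640290031282 25.7
[610.99   1.66 126.16] [-0.3 -0.6 -1.6]
```

View pics/s4b.png

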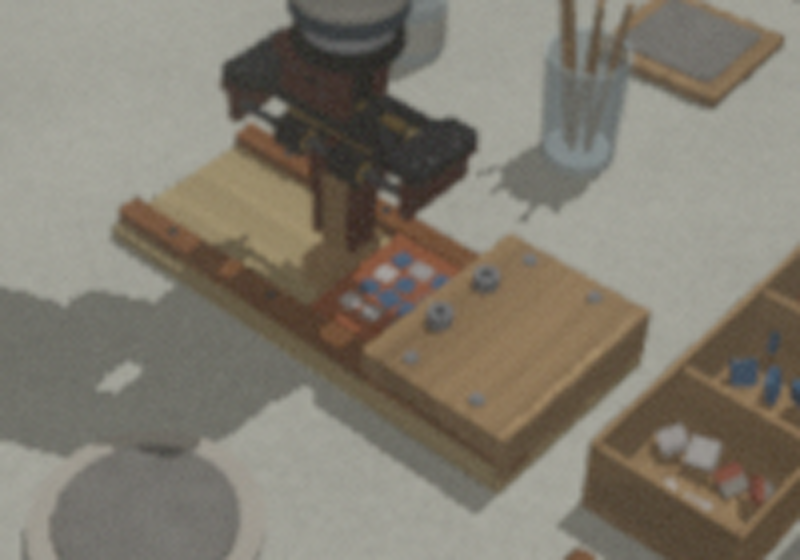

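The picture shows the block at the plaque's rear edge, with about half the mosaic outside the mouth at (400,285) and nothing disturbed. 9.7 N with no advance exceeds the largest possible rub. I press once more to make sure nothing rebounded and the grip holds.

Run:
```python
from h import *
env.move_l([608,1.6,128],rate=15); env.hold(.2)
s=env.read_state(); print(s["tool_pos"].round(2),s["force"].round(1))
for x in np.arange(609,615.1,.75):
    r=env.move_l([x,1.65,128],rate=6,f_stop=6)
    s=env.read_state(); print(x,r,s["tool_pos"].round(2),s["force"].round(1),round(s["time_s"],1))
    if r or s["force"][0]<-8: break
env.move_l([600,1.4,128],rate=30); env.hold(.15)
print(snap("pics/w5.png")[1][0]); im=cv2.imread("pics/w5.png")
cv2.imwrite("pics/w5b.png",cv2.resize(im,(800,600),interpolation=cv2.INTER_CUBIC)); print(env.read_state()["time_s"])
```

```text
[608.02   1.61 127.99] [-0.3 -0.9 -1.2]
609.0 False [609.06   1.66 127.96] [-0.3 -1.1 -1.1] 26.8
609.75 False [609.81   1.66 128.02] [ 0.3 -0.6 -1.9] 27.1
610.5 False [610.54   1.67 128.01] [-1.1  0.6 -1. ] 27.4
611.25 False [611.28   1.65 127.99] [-0.3  0.1 -1.5] 27.7
612.0 False [612.04   1.64 128.  ] [ 0.1 -0.1 -2.2] 27.9
612.75 False [612.79   1.63 128.  ] [ 0.6 -0.6 -1.7] 28.2
613.5 False [613.06   1.66 127.88] [-1.8 -0.3 -0.4] 28.5
614.25 False [613.21   1.66 127.74] [-4.9  0.   2.1] 28.8
615.0 False [613.39   1.67 127.64] [-7.4  0.1  3. ] 29.0
[600.25096821   1.40998045 128.05559156]
29.8917
```

View pics/w5b.png

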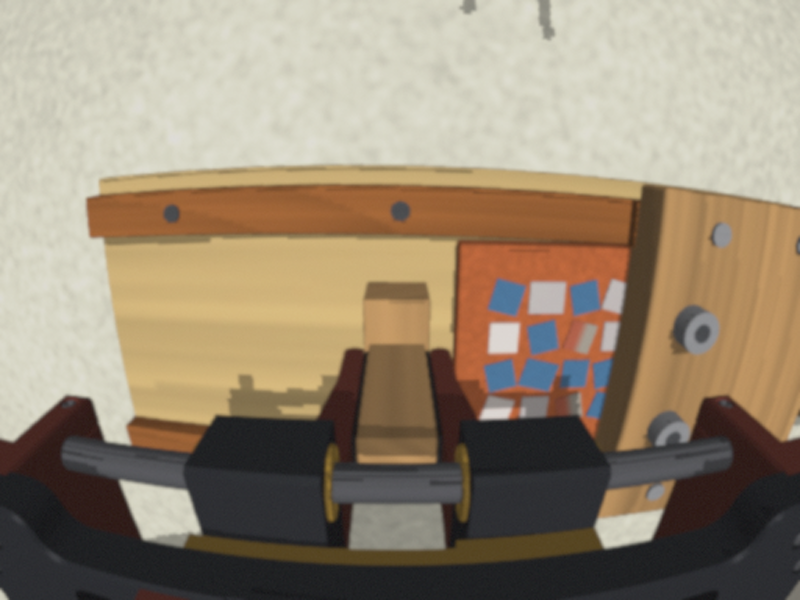

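The wrist view shows the plaque's rear edge at (457,242)–(455,340), square in the channel, clear of the block and fingers. Contact came 1.5 mm later than before, so either the block slipped in the grip or the plaque moved. I press once more to 12 N and compare pictures taken from the same pose.

Run:
```python
from h import *
im5,t5=load("pics/w5.png"); k=.64
print([onz("wrist",u*k,v*k,25,t5).round(1).tolist() for u,v in [(458,242),(455,340)]])
env.move_l([611.5,1.6,128],rate=30)
for x in np.arange(612.2,617,.7):
    r=env.move_l([x,1.65,128],rate=6,f_stop=6)
    s=env.read_state(); print(round(x,1),r,s["tool_pos"].round(2),s["force"].round(1),round(s["time_s"],1))
    if r or s["force"][0]<-11: break
env.move_l([600,1.4,128],rate=30); env.hold(.15)
im6,t6=snap("pics/w6.png"); print(t6[0]-t5[0])
def edge(im,rows):  # sub-pixel column of wood->terracotta edge (green drop)
    out=[]
    for v in rows:
        g=np.diff(cv2.GaussianBlur(im,(5,5),0)[v,275:310,1].astype(float)); out.append(275.5+np.sum(np.arange(34)*np.clip(-g,2,None)**2)/np.sum(np.clip(-g,2,None)**2))
    return np.median(out)
for rows in (range(160,185),range(195,218)): print(edge(im5,rows),edge(im6,rows))
a,b=[cv2.cvtColor(i[150:245,300:395],cv2.COLOR_BGR2GRAY).astype(np.float32) for i in(im5,im6)]
print("mosaic shift",cv2.phaseCorrelate(a,b))
```

```text
[[623.3, 50.1, 25.0], [624.4, 7.0, 25.0]]
612.2 False [612.13   1.66 127.99] [ 0.2  0.3 -1. ] 30.7
612.9 False [612.89   1.64 128.  ] [-0.4  0.  -1.4] 31.0
613.6 False [613.08   1.67 127.86] [-2.5  0.1 -0.4] 31.2
614.3 False [613.22   1.68 127.74] [-5.7  0.7  0.8] 31.5
615.0 False [613.42   1.65 127.65] [-6.8  1.   3.3] 31.8
615.7 False [613.55   1.65 127.54] [-8.2  0.5  3.7] 32.0
616.4 False [613.72   1.7  127.41] [-10.2   0.1   4.3] 32.3
[ 0.0063596  -0.02218036  0.00145468]
290.6975413310725 290.72056948576284
289.4008587041374 289.4312475859405
mosaic shift ((0.05553250277760924, 0.0002956949277717058), 1.01109690255382)
```

Contact repeats at x=613.0 and the pictures match within 0.06 px, so the plaque is home; the earlier difference was a small slip in the grip. Next I stand the block back on the mat.

Run:
```python
from h import *
env.move_l([585,1.2,128],rate=60); env.move_l([585,1.2,225],rate=120)
q=down(np.radians(22.8)); c=[426,-305.4]
env.reach(c+[220],q); env.move_l(c+[130],rate=100); env.hold(.2)
r=env.move_l(c+[114],rate=10,f_stop=3); s=env.read_state(); print(r,s["tool_pos"].round(2),s["force"].round(1))
env.hold(.2); set_gripper(34); env.hold(.2); s=env.read_state(); print(s["tool_pos"].round(2),s["width"])
p=s["tool_pos"]; env.move_l([p[0],p[1],225],rate=80)
env.reach([508,-305,241],down(np.pi/2)); env.hold(.3)
im,t=snap("pics/w7.png"); print(env.read_state()["time_s"])
cv2.imwrite("pics/w7b.png",np.hstack([cv2.resize(im[0:200,156:356],(400,400),interpolation=cv2.INTER_CUBIC),cv2.resize(viewer.camera("scene")[150:290,90:370],(400,200)).repeat(2,0)]))
```

```text
True [ 426.02 -305.39  117.02] [-0.7  0.3  3.4]
[ 425.48 -305.    116.35] 33.954152152729236
41.9833
```

View pics/w7b.png

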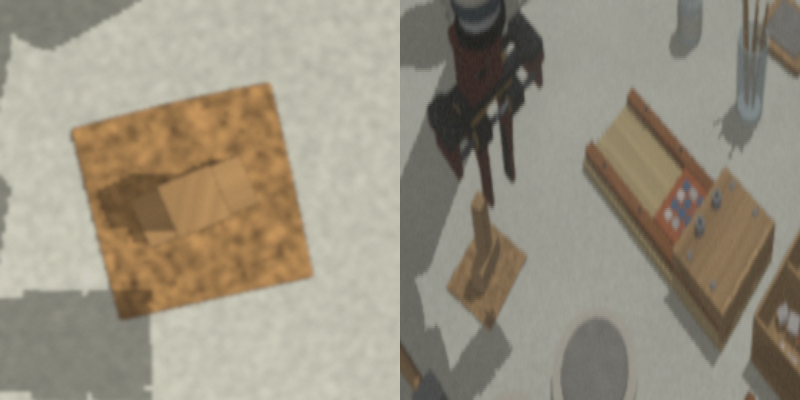

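The tapper stands upright and released at the mat's centre (stem top at about (195,200)), the plaque is still home under the bridge, and the gripper is clear. I hand the job in.

```bash
python3 -c "
from h import *
print(workorder.sign_off())"
```

```text
the job is handed in; nothing more can be done
None
```

The plaque is home against the hidden stop (three presses up to about 10 N, and a before-and-after picture showed no movement on the last), the tapping block stands upright and released on its mat, and the job was handed in at about 42 s.

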